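Walk a heat-sink bar end over end to the amplifier chassis

ROBOT

A 6-joint arm with a two-finger parallel gripper is mounted at the origin on the work surface. World frame = base frame: x ahead of the robot, y to its left, z up, the work surface at z = 0. Lengths are in m, angles in rad, forces in N, time in s.
With the tool pointing down it reaches from about 0.3 to 0.875 m from the base axis. Payload 6.4 kg.
Tool frame: the origin (TCP) lies at the very end of the fingers, on their centre line; the grasp point (between the pads) lies 19 mm behind it; z points along the fingers, y is the line along which they close (so a half turn about z gives the same grasp; the last joint's range is limited). The gripper opens to 88 mm and grips with 3 to 60 N. Pads are 18 mm wide; open, the fingers measure 123 mm over their backs; the gripper's body (75 mm by 187 mm) begins 45 mm behind the grasp point.
Start: joints at [0.901, 0.181, 1.607, -0, 1.354, -0.206], TCP at [0.257, 0.514, 0.239] pointing down, gripper open.
Joint ranges: [-2.99, 2.99], [-0.89, 2.07], [0.3, 2.58], [-1.14, 4.28], [0, 2.63], [-3.12, 3.12]. Speed limits (rad/s): [2.57, 2.57, 3.01, 3.14, 3.14, 3.14].

INTERFACE

Orientations are given as a unit quaternion [w, x, y, z].
In Python, from station import status, imaging, ticket gives the robot as it stands. The module is installed in compiled form; this text tells all that it offers.
- The arm moves only by the shell command python3 -m crank 'ROWS' [FORCE]. ROWS is JSON, a list that holds one entry, the list of rows, each a list of 5 numbers: the shift along the tool's x, y, z in cm, then the turn about the tool's z in rad, then the closure, from 0 (fully open) to 1 (shut). A call has 1 to 12 rows; each row is the pose to reach, as a shift and turn from the pose commanded when the call began, along the tool's axes at that moment; what a row does not reach only later rows make up. A row lasts 1/10 s, in which the tool goes at most 50 mm and 8.59 degrees, less where a joint would pass 70% of its speed; a pose out of reach is approached as far as the arm can. A call with a gripper value outside its range is refused whole. The fingers move at their own pace and stop on an object; FORCE is the grip in N (left out, the last holds). Time passes only in rows, so rows that repeat a pose let the fingers close. It gives the time, the measured TCP pose, the force, the opening and the grip force at its end, in the units of the state.
- status.sense(): the state, without advancing time (a new reading comes with each control period).
- imaging.grab_frame(name): name is "scene" or "top" or "wrist"; returns (picture, depth): 420x560x3 uint8, red, green, blue; 420x560 float32, m along the optical axis (not along the pixel's ray), 0 where there is no reading.
- imaging.camera_model(name): a dict with "mtx" (3x3 intrinsics, pixels), "cam_to_world" (4x4, takes a point from camera to world coordinates); the wrist camera has in their place "tool_from_camera" (4x4, takes a point from camera to tool coordinates, whose origin is the TCP and whose axes are the flange's). Camera axes: x right, y down, z forward; pixel columns grow to the right and rows downward; lengths in m; the calibration is good to about 2 mm. The wrist camera is an equidistant fisheye: a pixel r from the principal point sees the ray r / f radians off the axis. A picture is of the moment at which its call begins: read the wrist's pose just before it. camera_model takes no time and is no camera call.
- ticket.job_done(): hands the job in; it is judged then, once.
Trained networks look in the newest picture that a camera, given by its name, has taken for a name from the list of things; names that differ only in an ending like _2 or _b are one class to them, and where a whole thing is asked for, a point or a joint stands for the part that bears it (a point fixed in the world has none). Each returns a list of dicts, best first, with "confidence" (0 to 1); they miss things now and then, are a little off and sometimes report something else, mostly with a low value. They report only what shows in the picture. A call takes as long as a camera call. They do not tell look-alikes from the thing itself.
- imaging.look_for(thing, camera): "at" ([column, row] in pixels, amid what is visible of it).
The state is a dict: "time": time; "joints": joint angles; "joint_vel": joint speeds; "effort": joint torques, N m; "tcp_pos": TCP position; "orientation": TCP orientation; "ft_force": force on the tool from outside, world axes, zero at the start; "wrist_torque": the same for the moment, N m; "gripper_width": opening from 0.0 (shut) to 1.0 (fully open); "grasp_force": force on a finger pad.
Only numpy, scipy, OpenCV 4.12 (cv2) and the standard library are available. Lean on these libraries where they do the work, as an engineer would, in place of code of your own. Each camera call takes 0.05 s, during which the arm holds its last target. There are 200 camera calls.

TASK

Walk the ribbed heat-sink bar end over end across the bench to the amplifier chassis: tip it up so that it stands on its leading end for a moment, lay it down beyond with the other end now leading, then tip it up onto that end and leave it standing upright and let go, one side flat against the outside of the chassis's near wall, anywhere along the wall but clear of its corners. One end must stay on the bench all the way, so do not carry the bar clear of it or let it fall over, and leave the two can capacitors, the transformer and the solder spool standing where they are.

Things in the scene. Friction and masses are not known exactly. Their poses are not given: they have to be found in the camera images.
- bar: Heat-sink bar, aluminium with dark ribs lengthwise, square-cut ends; a solid box to the fingers: 140 mm long (its x), 36 wide (y), 44 high (z), about 0.5 kg. Origin at its centre. Starts lying, z up, +x (end A) towards the chassis, within about 0.15 rad of square to its wall, the end A face 230 to 300 mm short of it. One full turn-over advances it 184 mm.
- bar_a (a point): Centre of the bar's end face A (bar frame +x, 70 mm from the bar's centre), the end that points to the chassis at the start.
- bar_b (a point): Centre of the bar's end face B (bar frame -x, 70 mm from the bar's centre), the trailing end at the start, flanked left and right by the two can capacitors (too close for a wide gripper body straight above). Standing, the bar is free on the bench: pushed high up it leans and rocks, held or pushed low it slides.
- chassis: Amplifier chassis, fixed: open wooden frame, 240 mm deep (x), 300 long (y), walls 14 thick and 35 high; parts inside reach 46 high, from 45 behind the near wall's outer face. Origin: on the bench, mid-foot of the outer face of the near wall, which faces the bar. x points from the bar into the chassis, square to that face; y along the wall; z up.
- can_1: Can capacitor, black upright cylinder, 35 mm diameter, 118 mm high (terminals 4 mm more), 0.15 kg, loose; stands beside the bar's trailing end, 18 to 24 mm forward of the end B face, its nearest side about 64 to 75 mm from the bar's centre line. Origin: centre of its underside.
- can_2: A second can capacitor like can_1, on the bar's other side.
- transformer: Small iron-core transformer, 95 x 52 x 62 mm high, loose, beyond the bar's path. Origin: centre of its underside.
- spool: Blue solder spool, 64 mm diameter at its foot, 50 mm high, loose. Origin: centre of its underside.
There are look-alikes about, which are no part of the job. What is shaped like the bar but purple or yellow is not meant.

How it is judged:
By the outcome, as a careful person would: the job done as asked, in the order asked, and still so for the second after the job is handed in, with the robot touching nothing.
It also fails if it takes over 72 s, if anything falls off the work surface, if the arm or the gripper's body presses on something with over 40 N, if the wrist force passes 120 N, or if a joint passes its speed limit or range.

## Working session

There is one attempt and no reset: what is moved stays moved. The work goes in short steps, Python scripts to look and compute and a shell command to move; the robot and the scene stay as the last step left them, time stands still between calls to the robot, and variables do not carry over. Pictures are saved under pics/ and viewed, at most 10 in all, crops included, and the job is handed in when it is done.

```bash
mkdir -p pics
cat > h.py <<'E'
import numpy as np, cv2
from station import status, imaging
from scipy.spatial.transform import Rotation as R
def cloud(n):
    p,d=imaging.grab_frame(n); m=imaging.camera_model(n)
    K=np.array(m["mtx"]);T=np.array(m["cam_to_world"])
    v,u=np.mgrid[:420,:560]
    P=np.stack([(u-K[0,2])/K[0,0]*d,(v-K[1,2])/K[1,1]*d,d],-1)@T[:3,:3].T+T[:3,3]
    P[d==0]=np.nan
    return p,P
E
python3 - <<'E'
from h import *
s=status.sense(); print({k:np.round(v,3).tolist() for k,v in s.items()})
for n in("top","scene"):
    p,P=cloud(n); np.savez("pics/%s0.npz"%n,p=p,P=P); cv2.imwrite("pics/%s0.png"%n,p[:,:,::-1])
    print(n,np.round(imaging.camera_model(n)["cam_to_world"],2).tolist())
    for t in("bar","chassis","can_1","transformer","spool"):
        for r in imaging.look_for(t,n)[:4]:
            c,w=map(int,r["at"]); print(t,c,w,round(r["confidence"],2),np.round(P[w,c],3))
E
```

```text
{'time': 0.0, 'joints': [0.901, 0.182, 1.608, 0.0, 1.354, -0.206], 'joint_vel': [0.002, 0.001, -0.001, -0.0, -0.002, 0.001], 'effort': [-0.001, -43.385, -34.185, 0.07, 0.039, -0.0], 'tcp_pos': [0.257, 0.514, 0.238], 'orientation': [-0.0, 0.23, 0.973, -0.001], 'ft_force': [0.334, -1.183, -0.527], 'wrist_torque': [0.059, 0.017, 0.053], 'grasp_force': 0.0, 'gripper_width': 1.0}
top [[0.0, -0.98, 0.18, 0.39], [-1.0, -0.0, 0.02, -0.18], [-0.02, -0.18, -0.98, 1.01], [0.0, 0.0, 0.0, 1.0]]
bar 303 228 0.96 [ 0.509 -0.224  0.045]
bar 273 301 0.84 [ 0.331 -0.151  0.043]
bar 438 271 0.58 [ 0.405 -0.552  0.043]
bar 133 192 0.19 [0.608 0.223 0.012]
chassis 135 194 0.97 [0.602 0.216 0.014]
can_1 322 264 0.76 [ 0.418 -0.264  0.12 ]
can_1 330 191 0.56 [ 0.588 -0.285  0.116]
transformer 322 154 0.93 [ 0.696 -0.273  0.061]
spool 247 148 0.78 [ 0.716 -0.081  0.049]
scene [[0.33, 0.82, -0.46, 1.12], [0.94, -0.29, 0.17, -0.37], [0.0, -0.49, -0.87, 1.08], [0.0, 0.0, 0.0, 1.0]]
bar 136 207 0.71 [ 0.423 -0.555  0.039]
bar 258 152 0.67 [ 0.348 -0.159  0.037]
bar 253 202 0.58 [ 0.522 -0.23   0.045]
chassis 400 192 0.73 [0.614 0.211 0.007]
can_1 239 223 0.85 [ 0.605 -0.293  0.103]
can_1 230 172 0.58 [ 0.432 -0.269  0.094]
transformer 260 269 0.58 [ 0.726 -0.276  0.048]
spool 327 251 0.87 [ 0.738 -0.089  0.052]
```

View pics/top0.png

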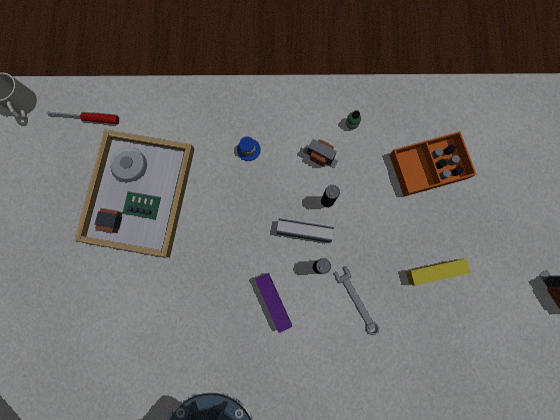

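Run:
```python
from h import *
p=np.load("pics/top0.npz")["p"]
cv2.imwrite("pics/crop0.png",cv2.resize(p[170:290,230:370,::-1],None,fx=5,fy=5,interpolation=cv2.INTER_CUBIC))
```

```text
(no output)
```

View pics/crop0.png

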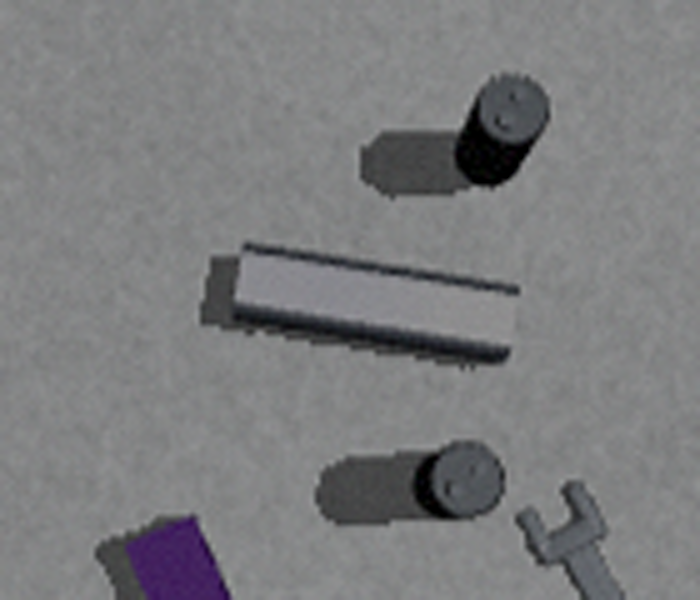

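The candidates for the bar are the grey ribbed bar (303,228), the purple one (273,301) and the yellow one (438,271). The crop shows a grey top and dark ribbed sides, flanked by two black cans at (330,195) and (320,266). So I take the grey bar. The chassis near wall is its right-hand side, running from (191,145) to (165,255).

```bash
cat >> h.py <<'E'
def rect(P,m):
    q=P[m][:,:2].astype(np.float32); return cv2.minAreaRect(q),q
def frame():
    z=np.load("pics/frame.npz"); return z["o"],z["ex"],z["ey"]
E
python3 - <<'E'
from h import *
res={}
for n in("top","scene"):
    z=np.load("pics/%s0.npz"%n);p,P=z["p"].astype(int),z["P"]
    Z=P[...,2]
    near=(abs(P[...,0]-.51)<.12)&(abs(P[...,1]+.22)<.12)
    m=near&(Z>.038)&(Z<.052)&(np.hypot(P[...,0]-.42,P[...,1]+.27)>.03)&(np.hypot(P[...,0]-.6,P[...,1]+.29)>.035)
    mm=cv2.morphologyEx(m.astype(np.uint8),cv2.MORPH_OPEN,np.ones((3,3)))>0
    r,q=rect(P,mm); print(n,"bar",np.round(r[0],4),np.round(r[1],4),round(r[2],2),np.round(cv2.boxPoints(r),4).tolist(),mm.sum(), Z[mm].mean())
    for c in((.425,-.27),(.60,-.29)):
        m=(np.hypot(P[...,0]-c[0],P[...,1]-c[1])<.05)&(Z>.108); print("can",np.round((cv2.minEnclosingCircle(P[m][:,:2].astype(np.float32))),4) if 0 else cv2.minEnclosingCircle(P[m][:,:2].astype(np.float32)),np.median(Z[m]))
    # near wall top
    a=imaging  # tops z ~0.035
    m=(Z>.029)&(Z<.041)&(P[...,1]>.02)&(P[...,1]<.45)&(P[...,0]>.4)
    # wood colour
    m&=(p[...,0]-p[...,2]>40)
    q=P[m][:,:2]; r=cv2.minAreaRect(q.astype(np.float32)); print("chassis",r,np.round(cv2.boxPoints(r),4).tolist(),m.sum())
E
```

```text
top bar [ 0.4521 -0.2141] [0.1505 0.1486] 80.62 [[0.36649999022483826, -0.27619999647140503], [0.5131000280380249, -0.3003999888896942], [0.5375999808311462, -0.15199999511241913], [0.39100000262260437, -0.12780000269412994]] 823 0.04335505509438702
can ((0.4156041145324707, -0.2659365236759186), 0.01742050051689148) 0.11877293898066099
can ((0.5872105956077576, -0.2896992862224579), 0.017490161582827568) 0.11897452781852458
chassis ((0.629000186920166, 0.22243177890777588), (0.26938900351524353, 0.3406790494918823), 80.31382751464844) [[0.438400000333786, 0.11829999834299088], [0.7742000222206116, 0.061000000685453415], [0.819599986076355, 0.3264999985694885], [0.4837999939918518, 0.383899986743927]] 1858
scene bar [ 0.4524 -0.2135] [0.1405 0.1601] 76.87 [[0.35850000381469727, -0.2637999951839447], [0.5144000053405762, -0.3000999987125397], [0.5462999939918518, -0.16329999268054962], [0.3903999924659729, -0.12690000236034393]] 519 0.04248846313411473
can ((0.41849932074546814, -0.2645144462585449), 0.018133636564016342) 0.11760268687974385
can ((0.5904182195663452, -0.2868735194206238), 0.018201535567641258) 0.11812746861958534
chassis ((0.6335470676422119, 0.2412654459476471), (0.3017688989639282, 0.34121522307395935), 79.88002014160156) [[0.4390999972820282, 0.12269999831914902], [0.7749999761581421, 0.06279999762773514], [0.828000009059906, 0.3598000109195709], [0.4921000003814697, 0.4198000133037567]] 1060
```

```bash
cat > m.py <<'E'
from h import *
def near_wall(p,P):
    p=p.astype(int);Z=P[...,2]
    m=(Z>.028)&(Z<.042)&(P[...,1]>.02)&(P[...,1]<.2)&(P[...,0]>.42)&(P[...,0]<.79)&(p[...,0]-p[...,2]>30)
    q=P[m][:,:2]
    # iterative: points within 16mm of line, choosing min-y side
    a=np.polyfit([.46,.74],[.105,.06],1)
    for k in range(8):
        r=(q[:,1]-np.polyval(a,q[:,0])); s=q[abs(r)<(.03 if k<2 else .011)]; a=np.polyfit(s[:,0],s[:,1],1)
    r=(s[:,1]-np.polyval(a,s[:,0]))*np.cos(np.arctan(a[0]))
    return a,np.percentile(r,[1,99]),s[:,0].min(),s[:,0].max(),len(s)
def bar(p,P,c=(.51,-.22),zr=(.038,.052),hi=.43):
    p=p.astype(int);Z=P[...,2]
    m=(abs(P[...,0]-c[0])<.1)&(abs(P[...,1]-c[1])<.11)&(Z>zr[0])&(Z<zr[1])&(P[...,0]>hi)&(abs(p[...,0]-p[...,2])<35)
    n,l,st,_=cv2.connectedComponentsWithStats(m.astype(np.uint8))
    k=1+st[1:,4].argmax(); return rect(P,l==k)[0],(l==k).sum()
E
python3 - <<'E'
from m import *
for n in("top","scene"):
    z=np.load("pics/%s0.npz"%n);p,P=z["p"],z["P"]
    print(n,bar(p,P)); r,_=bar(p,P); print(np.round(cv2.boxPoints(r),4).tolist()); print(near_wall(p,P))
E
```

```text
top (((0.5064352750778198, -0.22859950363636017), (0.1395418345928192, 0.036724984645843506), 80.8288345336914), np.int64(815))
[[0.4772000014781952, -0.2946000099182129], [0.5134000182151794, -0.3003999888896942], [0.5357000231742859, -0.16259999573230743], [0.49939998984336853, -0.15680000185966492]]
(array([-0.17497927,  0.20340235]), array([-0.0069882 ,  0.00942914]), np.float64(0.438879383918567), np.float64(0.732966312913697), 609)
scene (((0.5085073709487915, -0.2269136905670166), (0.1395869255065918, 0.0402071587741375), 81.54475402832031), np.int64(522))
[[0.47839999198913574, -0.2930000126361847], [0.5181000232696533, -0.2989000082015991], [0.5386999845504761, -0.1607999950647354], [0.49889999628067017, -0.15489999949932098]]
(array([-0.17371439,  0.20466186]), array([-0.0066964 ,  0.00855817]), np.float64(0.4418454319157713), np.float64(0.737544888749291), 369)
```

```bash
cat > go.py <<'E'
import sys
from h import *
# usage: go.py x y z yawdeg -> shift in tool axes (cm) and turn (rad)
x,y,z,yaw=map(float,sys.argv[1:5]); s=status.sense()
T=R.from_quat(np.array(s["orientation"])[[1,2,3,0]])
d=T.inv().apply(np.array([x,y,z])-s["tcp_pos"])*100
tx=T.apply([1,0,0]); cur=np.degrees(np.arctan2(tx[1],tx[0]))
print("t",s["time"],"tcp",np.round(s["tcp_pos"],4),"yaw",round(cur,2),"shift",np.round(d,2),"turn",round(-np.radians((yaw-cur+180)%360-180),3),"F",np.round(s["ft_force"],1),"w",round(s["gripper_width"],3),"gf",round(s["grasp_force"],1))
E
python3 go.py .512 -.1985 .15 81
```

```text
t 0.6 tcp [0.2572 0.5143 0.2387] yaw 153.43 shift [-54.67 -52.35   8.87] turn 1.264 F [-0.2 -0.2  0.3] w 1.0 gf 0.0
```

```bash
python3 -m crank '[[[-10,-9.5,0,0.2,0],[-20,-19,0,0.4,0],[-30,-28.5,0,0.6,0],[-40,-38,0,0.8,0],[-54.7,-52.3,0,1.264,0],[-54.7,-52.3,0,1.264,0],[-54.7,-52.3,0,1.264,0],[-54.7,-52.3,0,1.264,0],[-54.7,-52.3,0,1.264,0],[-54.7,-52.3,0,1.264,0],[-54.7,-52.3,0,1.264,0],[-54.7,-52.3,0,1.264,0]]]' 20; python3 go.py .512 -.1985 .15 81
```

```text
time: 1.8
tcp_pos: [0.4601, -0.0527, 0.2391]
orientation: [0.0, 0.761, 0.649, 0.0]
ft_force: [1.6, -0.1, 0.7]
gripper_width: 1.003
grasp_force: 0.0
t 1.8 tcp [ 0.4601 -0.0527  0.2391] yaw 80.98 shift [-13.58   7.4    8.92] turn -0.0 F [ 1.6 -0.1  0.7] w 1.003 gf 0.0
```

```bash
python3 -m crank '[[[-13.6,7.4,0,0,0],[-13.6,7.4,0,0,0],[-13.6,7.4,0,0,0],[-13.6,7.4,8.9,0,0],[-13.6,7.4,8.9,0,0],[-13.6,7.4,8.9,0,0],[-13.6,7.4,8.9,0,0]]]'; python3 go.py .512 -.1985 .004 81
python3 - <<'E'
from h import *
p,d=imaging.grab_frame("wrist"); cv2.imwrite("pics/w1.png",p[:,:,::-1])
E
```

```text
time: 2.5
tcp_pos: [0.5114, -0.1962, 0.15]
orientation: [-0.001, 0.76, 0.65, -0.0]
ft_force: [0.0, -0.8, 0.1]
gripper_width: 0.997
grasp_force: 0.0
t 2.5 tcp [ 0.5114 -0.1962  0.15  ] yaw 81.01 shift [-0.23  0.11 14.6 ] turn 0.0 F [ 0.  -0.8  0.1] w 0.997 gf 0.0
```

View pics/w1.png

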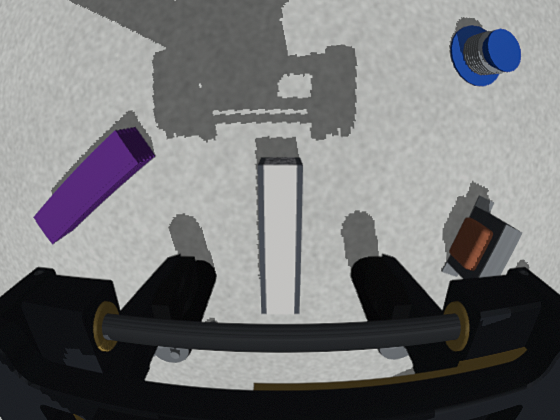

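The wrist view shows the bar centred under the gripper (column 280), with its A end at row 160, both cans behind the fingers and nothing in the way. I'll descend and grip.

```bash
python3 -m crank '[[[-0.2,0,5,0,0],[-0.2,0,9,0,0],[-0.2,0,12,0,0],[-0.2,0,14.3,0,0],[-0.2,0,14.5,0,0],[-0.2,0,14.5,0,1],[-0.2,0,14.5,0,1],[-0.2,0,14.5,0,1],[-0.2,0,14.5,0,1],[-0.2,0,14.5,0,1]]]' 20; python3 go.py .512 -.1985 .004 80
```

```text
time: 3.55
tcp_pos: [0.5117, -0.1986, 0.0055]
orientation: [0.001, 0.76, 0.649, 0.0]
ft_force: [0.4, -0.4, 0.3]
gripper_width: 0.568
grasp_force: 0.0
t 3.55 tcp [ 0.5117 -0.1986  0.0055] yaw 81.01 shift [0.02 0.03 0.15] turn 0.018 F [ 0.4 -0.4  0.3] w 0.568 gf 0.0
```

```bash
python3 -m crank '[[[0,0,0,0,1],[0,0,0,0,1],[0,0,0,0,1],[1,0,0,0,1],[2,0,0,0.01,1],[3,0,0,0.015,1],[4,0,0,0.015,1],[5,0,0,0.015,1],[5,0,0,0.015,1],[5,0,0,0.015,1]]]' 20; python3 go.py .512 -.1985 .004 80
```

```text
time: 4.55
tcp_pos: [0.5194, -0.147, 0.0048]
orientation: [-0.001, 0.765, 0.644, 0.001]
ft_force: [2.2, 5.2, 2.9]
gripper_width: 0.404
grasp_force: 20.0
t 4.55 tcp [ 0.5194 -0.147   0.0048] yaw 80.17 shift [-5.2   0.15  0.07] turn 0.003 F [2.2 5.2 2.9] w 0.404 gf 20.0
```

```bash
python3 -m crank '[[[0,0,0,0,0],[0,0,0,0,0],[0,0,0,0,0],[0,0,0,0,0],[0,0,0,0,0],[-2,0,0,0,0],[-4,0,0,0,0],[-5.5,0,0,0,0],[-6.4,0,0,0,0],[-6.4,0,0,0,0],[-6.4,0,0,0,0]]]' ; python3 go.py .512 -.1985 .004 80
python3 - <<'E'
from h import *
p,d=imaging.grab_frame("wrist"); q,d=imaging.grab_frame("scene");cv2.imwrite("pics/w2.png",np.hstack([cv2.resize(p,(400,300)),cv2.resize(q[100:310,130:410],(400,300))])[:,:,::-1])
E
```

```text
time: 5.65
tcp_pos: [0.508, -0.2118, 0.0046]
orientation: [-0.0, 0.765, 0.644, 0.0]
ft_force: [0.0, 0.2, -0.4]
gripper_width: 0.999
grasp_force: 0.0
t 5.65 tcp [ 0.508  -0.2118  0.0046] yaw 80.11 shift [1.38 0.17 0.06] turn 0.002 F [ 0.   0.2 -0.4] w 0.999 gf 0.0
```

View pics/w2.png

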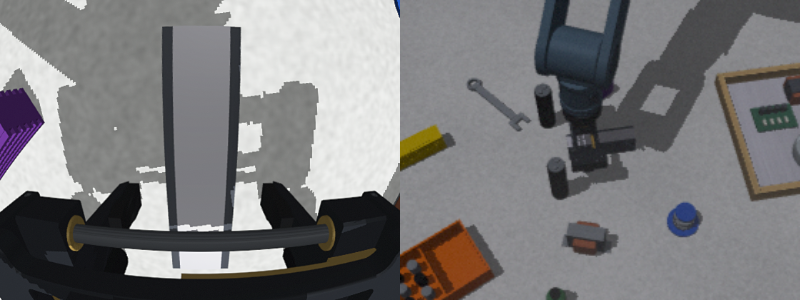

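The wrist and scene views show the bar between the open fingers, with the body forward of both cans. Now I'll grip lightly as a hinge and start the arc.

```bash
python3 -m crank '[[[0,0,0,0,1],[0,0,0,0,1],[0,0,0,0,1],[0,0,0,0,1],[0,0,0,0,1],[0,0,0,0,1],[0.2,0,-0.9,0,1],[0.6,0,-1.8,0,1],[1.0,0,-2.7,0,1],[1.45,0,-3.5,0,1],[1.45,0,-3.5,0,1]]]' 7; python3 go.py .512 -.1985 .004 80
python3 - <<'E'
from h import *
q,d=imaging.grab_frame("scene");cv2.imwrite("pics/s3.png",cv2.resize(q[130:290,190:350],(600,600),interpolation=cv2.INTER_CUBIC)[:,:,::-1])
E
```

```text
time: 6.85
tcp_pos: [0.5112, -0.1973, 0.0411]
orientation: [0.001, 0.765, 0.644, 0.0]
ft_force: [-0.1, -0.9, -2.4]
gripper_width: 0.409
grasp_force: 7.0
t 6.85 tcp [ 0.5112 -0.1973  0.0411] yaw 80.2 shift [-0.1   0.09  3.71] turn 0.003 F [-0.1 -0.9 -2.4] w 0.409 gf 7.0
```

View pics/s3.png

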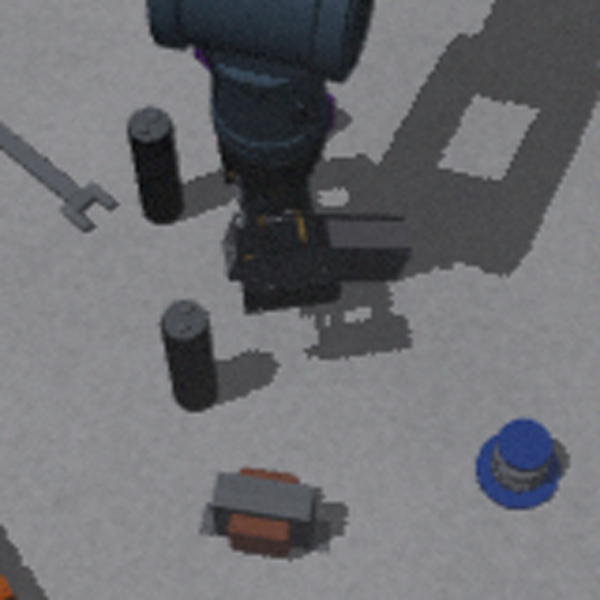

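The view shows the bar tilting, with the A end low and all objects still standing. Fz of −2.4 N means half the weight is still on the bench. I'll check the tilt numerically.

```bash
cat > prof.py <<'E'
from h import *
# profile of height vs distance to wall (mm) in the vertical strip through the TCP, along wall normal
n=np.array([.1724,.985]); t=np.array([n[1],-n[0]])
s=status.sense(); c=np.array(s["tcp_pos"][:2])
for cam in("scene","top"):
    p,P=cloud(cam); q=P.reshape(-1,3); q=q[np.isfinite(q[:,0])]
    a=(q[:,:2]@n-.1945)*1000; l=(q[:,:2]-c)@t*1000; z=q[:,2]*1000
    k=(abs(l)<14)&(z>8)&(z<170)&(a>-330)&(a<60); a,z=a[k],z[k]
    print(cam,"tcp s",round((c@n-.1945)*1000,1),[(int(b),int(z[(a>=b)&(a<b+10)].min()),int(z[(a>=b)&(a<b+10)].max())) for b in range(-320,60,10) if ((a>=b)&(a<b+10)).sum()>1])
print("F",np.round(s["ft_force"],1),"M",np.round(s["wrist_torque"],2))
E
python3 prof.py
```

```text
scene tcp s -301.0 [(-320, 145, 157), (-310, 71, 156), (-300, 66, 150), (-290, 67, 156), (-280, 119, 124), (-260, 53, 63), (-250, 52, 60), (-240, 48, 56), (-230, 46, 57), (-220, 43, 53), (-210, 39, 48), (-200, 38, 44), (0, 11, 37), (10, 31, 38), (20, 8, 8), (30, 8, 11), (40, 8, 12), (50, 8, 19)]
top tcp s -301.0 [(-260, 54, 62), (-250, 52, 60), (-240, 49, 56), (-230, 46, 56), (-220, 41, 51), (-210, 39, 46), (-10, 8, 36), (0, 13, 38), (10, 32, 37), (20, 8, 11), (30, 8, 12), (40, 8, 11), (50, 8, 18)]
F [-0.  -1.6 -2.2] M [-0.18  0.09 -0.01]
```

```bash
python3 -m crank '[[[0.5,0,-0.8,0,1],[1.15,0,-1.5,0,1],[1.8,0,-2.15,0,1],[2.5,0,-2.75,0,1],[3.3,0,-3.3,0,1],[4.1,0,-3.8,0,1],[5,0,-4.2,0,1],[5.9,0,-4.5,0,1],[6.8,0,-4.75,0,1],[7.7,0,-4.9,0,1],[7.7,0,-4.9,0,1]]]'; python3 prof.py
```

```text
time: 8.1
tcp_pos: [0.5244, -0.1206, 0.0901]
orientation: [0.0, 0.765, 0.644, 0.0]
ft_force: [-2.8, -0.9, 6.4]
gripper_width: 0.409
grasp_force: 7.0
scene tcp s -222.9 [(-270, 122, 127), (-260, 124, 134), (-250, 94, 169), (-230, 137, 143), (-220, 127, 132), (-200, 9, 24), (0, 9, 38), (10, 31, 40), (20, 8, 10), (30, 8, 11), (40, 8, 10), (50, 8, 15)]
top tcp s -222.9 [(-10, 22, 36), (0, 24, 37), (10, 32, 39), (20, 8, 12), (30, 8, 10), (40, 8, 12), (50, 8, 18)]
F [-2.8 -0.9  6.4] M [-0.18  0.77  0.06]
```

Run:
```python
from h import *
q,d=imaging.grab_frame("scene");p,d=imaging.grab_frame("wrist");cv2.imwrite("pics/s4.png",np.hstack([cv2.resize(q[130:250,210:330],(400,400),interpolation=cv2.INTER_CUBIC),cv2.resize(p,(400,300))[np.r_[0:300,np.full(100,299)]]])[:,:,::-1])
```

```text
(no output)
```

View pics/s4.png

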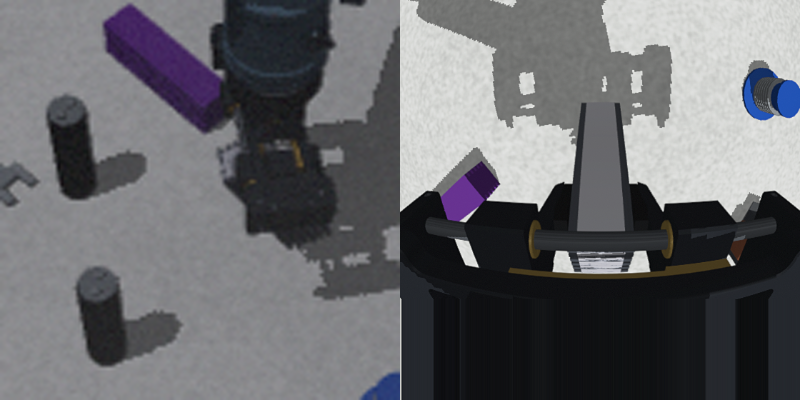

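The wrist view shows the bar's upper face clearly (columns 570-635, rows 100-230 of the composite), still tilted. I'll measure tilt from the wrist depth.

```bash
cat > wp.py <<'E'
from h import *
n=np.array([.1724,.985]); t=np.array([n[1],-n[0]])
s=status.sense(); p,d=imaging.grab_frame("wrist"); m=imaging.camera_model("wrist")
K=np.array(m["mtx"]);T=np.array(m["tool_from_camera"])
v,u=np.mgrid[:420,:560]; a=(u-K[0,2])/K[0,0]; b=(v-K[1,2])/K[1,1]; r=np.hypot(a,b)+1e-9
P=np.stack([a/r*np.tan(r)*d,b/r*np.tan(r)*d,d],-1)[(d>0)&(r<1.4)]
P=P@T[:3,:3].T+T[:3,3]
W=P@R.from_quat(np.array(s["orientation"])[[1,2,3,0]]).as_matrix().T+s["tcp_pos"]
c=np.array(s["tcp_pos"][:2]); A=(W[:,:2]@n-.1945)*1000; L=(W[:,:2]-c)@t*1000; Z=W[:,2]*1000
k=(abs(L)<12)&(Z>6)&(P[:,2]>-.063)&(A>(c@n-.1945)*1000-60)&(A<60)
a,z=A[k],Z[k]; print("grip s,z",np.round([(c@n-.1945)*1000,s["tcp_pos"][2]*1000+19],1),"t",s["time"],"F",np.round(s["ft_force"],1))
print([(int(b),int(np.median(z[(a>=b)&(a<b+6)])),int((( a>=b)&(a<b+6)).sum())) for b in range(-380,60,6) if ((a>=b)&(a<b+6)).sum()>2])
# edges of bar: lateral skew of points on its upper face
f=k&(Z>25)&(Z<180)
E
python3 wp.py
```

```text
grip s,z [-223.4  109. ] t 8.3 F [-2.4 -0.4  6.9]
[(-266, 125, 163), (-260, 129, 219), (-254, 131, 246), (-248, 134, 265), (-242, 137, 315), (-236, 140, 373), (-230, 142, 63), (-224, 130, 1002), (-218, 121, 1638), (-212, 108, 1373), (-206, 96, 1140), (-200, 84, 968), (-194, 71, 801), (-188, 59, 671), (-182, 46, 571), (-176, 33, 477), (-170, 22, 329)]
```

```bash
python3 -m crank '[[[0,0,-0.1,0,1],[0.5,0,-0.2,0,1],[1,0,-0.2,0,1],[1.5,0,-0.2,0,1],[2,0,-0.2,0,1],[2.5,0,-0.2,0,1],[2.5,0,-0.2,0,1],[2.5,0,-0.2,0,1]]]' 4; python3 wp.py
```

```text
time: 9.15
tcp_pos: [0.5282, -0.0967, 0.0906]
orientation: [-0.0, 0.765, 0.644, 0.0]
ft_force: [0.5, 1.1, 1.7]
gripper_width: 0.408
grasp_force: 4.0
grip s,z [-198.7  109.6] t 9.15 F [0.5 1.1 1.7]
[(-230, 137, 279), (-224, 138, 419), (-218, 140, 457), (-212, 141, 517), (-206, 142, 98), (-194, 133, 1999), (-188, 112, 2280), (-182, 86, 1481), (-176, 59, 1005), (-170, 32, 679), (-164, 13, 222)]
```

```bash
python3 -m crank '[[[0.5,0,0,0,1],[1,0,0.1,0,1],[1.5,0,0.2,0,1],[2,0,0.4,0,1],[2.3,0,0.5,0,1],[2.3,0,0.5,0,1],[2.3,0,0.5,0,1],[2.3,0,0.5,0,1]]]' 4; python3 wp.py
```

```text
time: 10.0
tcp_pos: [0.5321, -0.0745, 0.0857]
orientation: [-0.0, 0.765, 0.644, 0.0]
ft_force: [1.2, 2.4, 1.4]
gripper_width: 0.407
grasp_force: 4.0
grip s,z [-176.1  104.7] t 10.0 F [1.2 2.4 1.4]
[(-200, 139, 380), (-194, 139, 625), (-188, 139, 689), (-182, 139, 164), (-170, 139, 394), (-164, 109, 6147)]
```

The bar is upright on end A: its end face is level at 139 mm and its front face is at s=-164. I'll release it to stand free, then regrip nearer its centre line.

```bash
python3 -m crank '[[[2.3,0,0,0,0]]]' >/dev/null 2>&1 || true; python3 go.py .5 -.1 .1 80; python3 wp.py
```

```text
t 10.15 tcp [ 0.5358 -0.0537  0.0856] yaw 79.99 shift [-5.19 -2.72 -1.44] turn -0.0 F [-0.5 -0.   0.3] w 0.475 gf 0.0
grip s,z [-155.   104.6] t 10.15 F [-0.5 -0.   0.3]
[(-182, 139, 68), (-176, 139, 594), (-170, 139, 638), (-164, 89, 4747), (-2, 14, 255)]
```

I made a slip there: I typed a forward shift while opening. The bar still stands unmoved, with its front at -164. I'll finish opening in place, then move back.

```bash
python3 -m crank '[[[0,0,0,0,0],[0,0,0,0,0],[0,0,0,0,0],[0,0,0,0,0],[0,0,0,0,0],[0,0,0,0,0]]]'; python3 wp.py; python3 prof.py
```

```text
time: 10.8
tcp_pos: [0.5359, -0.0522, 0.0857]
orientation: [0.0, 0.765, 0.644, -0.0]
ft_force: [-0.4, -0.0, 0.2]
gripper_width: 0.998
grasp_force: 0.0
grip s,z [-153.5  104.7] t 10.8 F [-0.4 -0.   0.2]
[(-182, 139, 23), (-176, 139, 527), (-170, 139, 636), (-164, 89, 4748), (-2, 15, 325)]
scene tcp s -153.5 [(-210, 8, 143), (-200, 69, 145), (-190, 18, 141), (-180, 48, 169), (0, 8, 37), (10, 32, 37), (20, 8, 12), (30, 8, 11), (40, 8, 10), (50, 8, 15)]
top tcp s -153.5 [(-210, 8, 142), (-200, 91, 144), (-190, 113, 143), (-180, 134, 166), (-10, 9, 37), (0, 10, 38)]
F [-0.2 -0.1 -1.2] M [-0.    0.06 -0.05]
```

```bash
python3 -m crank '[[[-1,0,-0.2,0,0],[-2,0,-0.4,0,0],[-3,0,-0.5,0,0],[-3.6,0,-0.5,0,0],[-3.6,0,-0.5,0,0],[-3.6,0,-0.5,0,1],[-3.6,0,-0.5,0,1],[-3.6,0,-0.5,0,1],[-3.6,0,-0.5,0,1],[-3.6,0,-0.5,0,1],[-3.6,0,-0.5,0,1],[-3.6,0,-0.5,0,1]]]' 7; python3 wp.py
```

```text
time: 12.15
tcp_pos: [0.5299, -0.0873, 0.0907]
orientation: [0.0, 0.765, 0.644, 0.0]
ft_force: [0.2, 0.2, -0.2]
gripper_width: 0.409
grasp_force: 7.0
grip s,z [-189.2  109.7] t 12.15 F [ 0.2  0.2 -0.2]
[(-206, 139, 395), (-200, 139, 174), (-188, 139, 197), (-182, 139, 871), (-176, 139, 950), (-170, 139, 1024), (-164, 111, 5181)]
```

```bash
python3 -m crank '[[[1,0,-0.2,0,1],[1.95,0,-0.3,0,1],[2.9,0,-0.3,0,1],[3.9,0,-0.25,0,1],[4.9,0,-0.1,0,1],[5.8,0,0.15,0,1],[6.7,0,0.5,0,1],[7.6,0,0.85,0,1],[7.6,0,0.85,0,1]]]' 7; python3 wp.py; python3 prof.py
```

```text
time: 13.1
tcp_pos: [0.5428, -0.011, 0.0815]
orientation: [-0.0, 0.765, 0.644, 0.0]
ft_force: [1.5, 2.9, -1.0]
gripper_width: 0.407
grasp_force: 7.0
grip s,z [-111.7  100.5] t 13.1 F [ 1.5  2.9 -1. ]
[(-110, 129, 106), (-104, 131, 1105), (-98, 127, 1420), (-92, 122, 1377), (-86, 116, 1308), (-80, 111, 1231), (-74, 107, 785), (-2, 33, 563), (4, 34, 398), (10, 34, 177), (16, 7, 143), (22, 7, 289), (28, 7, 281), (34, 7, 278), (40, 7, 271), (46, 6, 5)]
scene tcp s -112.2 [(-200, 26, 30), (-190, 25, 43), (-180, 38, 56), (-170, 49, 66), (-160, 64, 77), (-150, 71, 88), (-140, 84, 164), (-110, 125, 134), (-100, 121, 133), (-90, 116, 123), (-10, 17, 35), (0, 8, 39), (10, 30, 39), (20, 8, 9), (30, 8, 12), (40, 8, 12), (50, 8, 16)]
top tcp s -112.2 [(-200, 26, 33), (-190, 32, 45), (-180, 42, 59), (-170, 53, 70), (-160, 67, 80), (-150, 78, 164), (-140, 86, 166), (-130, 101, 104), (-10, 9, 36), (0, 23, 38), (10, 32, 37), (20, 8, 11), (30, 8, 11), (40, 8, 10), (50, 8, 18)]
F [ 1.7  2.4 -0.4] M [ 0.42 -0.24  0.03]
```

```bash
python3 -m crank '[[[0.85,0,0.5,0,1],[1.7,0,1,0,1],[2.4,0,1.65,0,1],[3.1,0,2.3,0,1],[3.8,0,3.1,0,1],[4.35,0,3.9,0,1],[4.85,0,4.7,0,1],[5.3,0,5.6,0,1],[5.5,0,6.1,0,1],[5.65,0,6.5,0,1],[5.65,0,6.5,0,1]]]' 7; python3 wp.py; python3 prof.py
```

```text
time: 14.35
tcp_pos: [0.5522, 0.0433, 0.0166]
orientation: [-0.0, 0.765, 0.644, -0.0]
ft_force: [0.2, -0.4, -5.3]
gripper_width: 0.408
grasp_force: 7.0
grip s,z [-56.6  35.6] t 14.35 F [ 0.2 -0.4 -5.3]
[(-110, 43, 236), (-104, 43, 354), (-98, 43, 388), (-92, 44, 413), (-86, 44, 49), (-68, 44, 466), (-62, 44, 599), (-56, 44, 655), (-50, 44, 681), (-44, 44, 745), (-38, 45, 778), (-32, 45, 830), (-26, 45, 897), (-20, 29, 1643), (-2, 34, 677), (4, 34, 910), (10, 32, 1058), (16, 7, 602), (22, 7, 658), (28, 7, 616), (34, 7, 640), (40, 7, 620), (46, 7, 631), (52, 13, 808), (58, 14, 221)]
scene tcp s -56.7 [(-160, 9, 46), (-150, 40, 46), (-140, 39, 46), (-130, 38, 46), (-120, 40, 46), (-110, 40, 48), (-100, 39, 47), (-90, 41, 164), (-80, 41, 140), (-70, 43, 136), (-60, 47, 129), (-50, 44, 120), (-40, 42, 48), (-30, 46, 48), (0, 31, 37), (10, 30, 38), (20, 8, 11), (30, 8, 12), (40, 8, 11), (50, 8, 18)]
top tcp s -56.7 [(-170, 36, 42), (-160, 10, 47), (-150, 40, 47), (-140, 41, 46), (-130, 38, 48), (-120, 41, 49), (-110, 41, 49), (-100, 40, 169), (-90, 41, 160), (-80, 42, 126), (-70, 44, 45), (50, 8, 19)]
F [-0.8 -0.9 -4.6] M [-0.1   0.11 -0.04]
```

The bar is flat with B leading, spanning s -161 to -21. I'll ease it down 2 mm and release, then regrip low.

```bash
python3 -m crank '[[[0,0,0.2,0,1],[0,0,0.2,0,0],[0,0,0.2,0,0],[0,0,0.2,0,0],[0,0,0.2,0,0],[0,0,0.2,0,0],[0,0,0.8,0,0],[0,0,0.8,0,0]]]' 7; python3 wp.py
python3 - <<'E'
from m import *
# skew/lateral of the lying bar and wall from the top picture
p,P=cloud("top"); Z=P[...,2]; pi=p.astype(int)
n=np.array([.1724,.985]); t=np.array([n[1],-n[0]]); c=np.array(status.sense()["tcp_pos"][:2])
a=(P[...,:2]@n-.1945); l=(P[...,:2]-c)@t
m=(a>-.165)&(a<-.11)&(abs(l)<.05)&(Z>.036)&(Z<.052)
r=cv2.minAreaRect(P[m][:,:2].astype(np.float32)); print("rear part",r)
A,L=a[m],l[m]
for lo in(-.158,-.142,-.126): k=(A>lo)&(A<lo+.014); print(lo,np.round(np.percentile(L[k],[2,98]),4))
print(near_wall(p,P)); p,P=cloud("scene"); print(near_wall(p,P))
# wrist edges
s=status.sense(); p,d=imaging.grab_frame("wrist"); cv2.imwrite("pics/w5.png",p[:,:,::-1])
E
```

```text
time: 15.3
tcp_pos: [0.5518, 0.0432, 0.0084]
orientation: [-0.0, 0.765, 0.644, -0.0]
ft_force: [0.3, 0.2, 0.3]
gripper_width: 0.995
grasp_force: 0.0
grip s,z [-56.8  27.4] t 15.3 F [0.3 0.2 0.3]
[(-104, 42, 125), (-98, 42, 405), (-92, 42, 450), (-86, 42, 473), (-80, 43, 76), (-68, 42, 13), (-62, 42, 633), (-56, 42, 695), (-50, 42, 743), (-44, 42, 808), (-38, 42, 841), (-32, 42, 911), (-26, 42, 966), (-20, 29, 1780), (-2, 34, 724), (4, 34, 1033), (10, 31, 1201), (16, 7, 697), (22, 7, 728), (28, 7, 682), (34, 7, 693), (40, 7, 688), (46, 7, 678), (52, 13, 908), (58, 14, 251)]
rear part ((0.5399745106697083, -0.033926285803318024), (0.04962724819779396, 0.035915616899728775), 79.73081970214844)
-0.158 [-0.016   0.0179]
-0.142 [-0.0159  0.0189]
-0.126 [-0.0159  0.0186]
(array([-0.06327107,  0.12552189]), array([-0.00912108,  0.01118319]), np.float64(0.6747925905270783), np.float64(0.7359040500594756), 134)
(array([-0.1880293 ,  0.21493644]), array([-0.00733069,  0.00912665]), np.float64(0.5870781746895236), np.float64(0.7364812594468311), 155)
```

View pics/w5.png

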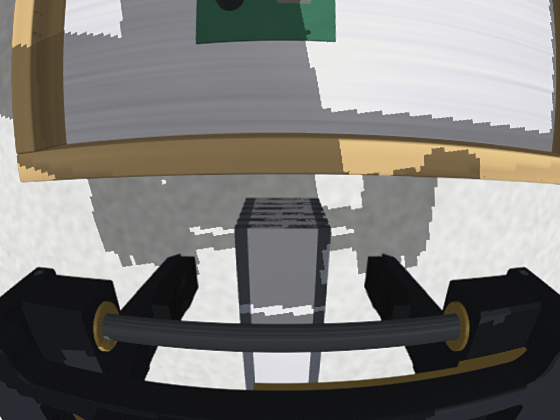

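The wrist view shows the bar square to the near wall, its front edge at row 228 and the wall's outer edge at row 180, well clear of the corners. Now I'll measure the gap and skew in that one view.

```bash
cat > gap.py <<'E'
exec(open("wp.py").read().split("c=np.array")[0])
c=np.array(s["tcp_pos"][:2]); A=(W[:,:2]@n-.1945)*1000; L=(W[:,:2]-c)@t*1000; Z=W[:,2]*1000
G=[]
for lo in range(-90,90,10):
    k=(abs(L-lo-5)<5)
    w=A[k&(Z>29)&(Z<38)&(A>-12)&(A<25)]; b=A[k&(Z>37)&(Z<48)&(A<-12)&(A>-75)]; f=A[k&(Z>8)&(Z<32)&(A<-12)&(A>-75)]
    q=lambda v,p:None if len(v)<8 else round(float(np.percentile(v,p)),1)
    print(lo,"wall",q(w,3),q(w,97),"bar top end",q(b,98),"face",q(f,50))
E
python3 gap.py; python3 go.py .5 .05 .1 80
```

```text
-90 wall -0.2 13.0 bar top end None face None
-80 wall -0.2 13.1 bar top end None face None
-70 wall -0.2 13.1 bar top end None face None
-60 wall -0.3 13.1 bar top end -45.7 face -46.4
-50 wall -0.2 13.1 bar top end -47.1 face -51.4
-40 wall -0.1 13.1 bar top end None face None
-30 wall -0.2 13.1 bar top end None face None
-20 wall -0.2 13.2 bar top end -18.9 face -19.0
-10 wall 0.1 13.1 bar top end -18.8 face -18.9
0 wall 0.1 13.1 bar top end -18.9 face -19.0
10 wall -0.2 13.2 bar top end -19.0 face -19.0
20 wall -0.1 13.3 bar top end None face None
30 wall 0.0 13.3 bar top end None face None
40 wall 0.0 13.3 bar top end -47.0 face -52.7
50 wall 0.0 13.3 bar top end -45.4 face -46.3
60 wall 0.1 13.4 bar top end -45.7 face None
70 wall 0.1 13.3 bar top end None face None
80 wall 0.2 13.4 bar top end None face None
t 15.55 tcp [0.5525 0.0431 0.0092] yaw 80.15 shift [-0.22 -5.29 -9.08] turn 0.003 F [ 0.  -0.6  0.1] w 0.999 gf 0.0
```

```bash
python3 -m crank '[[[-2,0,0.3,0,0],[-4,0,0.4,0,0],[-6,0,0.4,0,0],[-6.9,0,0.4,0,0],[-6.9,0,0.4,0,0],[-6.9,0,0.4,0,0],[-6.9,0,0.4,0,1],[-6.9,0,0.4,0,1],[-6.9,0,0.4,0,1],[-6.9,0,0.4,0,1],[-6.9,0,0.4,0,1],[-6.9,0,0.4,0,1]]]' 20; python3 -m crank '[[[0,0,0,0,1],[-0.5,0,0,0,1],[-1,0,0,0,1],[-1.5,0,0,0,1],[-2,0,0,0,1],[-2.6,0,0,0,1],[-2.6,0,0,0,1],[-2.6,0,0,0,1]]]' 20;  python3 gap.py|sed -n 7,11p; python3 wp.py|head -1
```

```text
time: 16.75
tcp_pos: [0.5406, -0.0248, 0.0052]
orientation: [-0.0, 0.765, 0.644, -0.0]
ft_force: [-0.3, 0.5, -0.1]
gripper_width: 0.478
grasp_force: 0.0
time: 17.55
tcp_pos: [0.536, -0.0517, 0.0052]
orientation: [0.0, 0.765, 0.644, -0.001]
ft_force: [-1.6, -4.5, 0.4]
gripper_width: 0.406
grasp_force: 20.0
-30 wall None None bar top end None face None
-20 wall None None bar top end -46.9 face None
-10 wall None None bar top end -46.9 face None
0 wall None None bar top end -46.9 face None
10 wall None None bar top end -46.9 face None
grip s,z [-153.    24.2] t 17.6 F [-1.9 -3.8 -0.6]
```

```bash
python3 -m crank '[[[0.2,0,0,0,1],[0.2,0,0,0,1],[0.45,0,-0.9,0,1],[0.75,0,-1.8,0,1],[1.15,0,-2.7,0,1],[1.65,0,-3.5,0,1],[2.2,0,-4.25,0,1],[2.8,0,-5,0,1],[3.5,0,-5.65,0,1],[4.2,0,-6.25,0,1],[4.2,0,-6.25,0,1]]]' 7; python3 wp.py; python3 prof.py
```

```text
time: 18.75
tcp_pos: [0.5442, -0.0081, 0.0688]
orientation: [0.001, 0.765, 0.644, 0.001]
ft_force: [0.4, -1.4, -0.8]
gripper_width: 0.407
grasp_force: 7.0
grip s,z [-108.6   87.8] t 18.75 F [ 0.4 -1.4 -0.8]
[(-122, 117, 434), (-110, 107, 904), (-104, 103, 1109), (-98, 99, 1069), (-92, 94, 1033), (-86, 89, 1020), (-80, 85, 961), (-74, 80, 909), (-68, 76, 862), (-62, 71, 819), (-56, 66, 757), (-50, 62, 717), (-44, 57, 649), (-38, 53, 597), (-32, 48, 562), (-26, 44, 513), (-20, 39, 492), (-14, 35, 310), (-2, 33, 666), (4, 34, 463), (10, 34, 221), (16, 7, 157), (22, 7, 338), (28, 7, 331), (34, 7, 315), (40, 7, 246)]
scene tcp s -109.1 [(-150, 83, 92), (-140, 88, 168), (-130, 101, 151), (-110, 103, 168), (-100, 99, 102), (-90, 94, 94), (-50, 57, 60), (-40, 49, 56), (-30, 41, 51), (-20, 35, 44), (-10, 23, 35), (0, 9, 37), (10, 29, 37), (20, 8, 11), (30, 8, 10), (40, 8, 10), (50, 8, 18)]
top tcp s -109.1 [(-150, 82, 95), (-140, 94, 167), (-130, 103, 148), (-30, 40, 45), (-20, 33, 40), (-10, 9, 37), (0, 31, 38), (10, 30, 34), (20, 8, 13), (30, 8, 11), (40, 8, 10), (50, 8, 19)]
F [ 1.  -0.8 -1. ] M [-0.1   0.03 -0.01]
```

```bash
python3 -m crank '[[[0.6,0,-0.5,0,1],[1.2,0,-0.95,0,1],[1.8,0,-1.3,0,1],[2.4,0,-1.6,0,1],[3,0,-1.85,0,1],[3.6,0,-2.05,0,1],[3.6,0,-2.05,0,1]]]' 6; python3 wp.py
```

```text
time: 19.6
tcp_pos: [0.55, 0.0268, 0.089]
orientation: [0.001, 0.765, 0.644, 0.0]
ft_force: [-0.8, -3.3, 3.7]
gripper_width: 0.417
grasp_force: 6.0
grip s,z [-73.3 108. ] t 19.6 F [-0.8 -3.3  3.7]
[(-116, 118, 74), (-110, 121, 147), (-104, 124, 176), (-98, 128, 210), (-92, 131, 233), (-86, 134, 15), (-74, 131, 775), (-68, 124, 1520), (-62, 114, 1334), (-56, 105, 1160), (-50, 95, 1032), (-44, 86, 900), (-38, 76, 782), (-32, 67, 675), (-26, 57, 600), (-20, 47, 501), (-14, 38, 470), (-8, 28, 387), (-2, 34, 351), (4, 34, 399), (10, 33, 301), (16, 7, 272), (22, 7, 307), (28, 7, 276), (34, 7, 303), (40, 7, 271), (46, 7, 281), (52, 13, 372), (58, 14, 108)]
```

```bash
python3 -m crank '[[[0.65,0,-0.2,0,1],[1.3,0,-0.35,0,1],[1.9,0,-0.45,0,1],[2.45,0,-0.5,0,1],[3.05,0,-0.55,0,1],[3.65,0,-0.55,0,1],[3.65,0,-0.55,0,1],[3.65,0,-0.55,0,1]]]' 6; python3 wp.py
```

```text
time: 20.45
tcp_pos: [0.5558, 0.0633, 0.0935]
orientation: [-0.0, 0.765, 0.644, 0.0]
ft_force: [0.4, 1.1, -0.4]
gripper_width: 0.409
grasp_force: 6.0
grip s,z [-36.3 112.5] t 20.45 F [ 0.4  1.1 -0.4]
[(-74, 136, 107), (-68, 137, 376), (-62, 138, 418), (-56, 140, 467), (-50, 141, 349), (-32, 135, 2065), (-26, 113, 2282), (-20, 85, 1453), (-14, 57, 960), (-8, 31, 523), (-2, 34, 256), (4, 34, 341), (10, 25, 525), (16, 7, 277), (22, 7, 268), (28, 7, 301), (34, 7, 268), (40, 7, 285), (46, 7, 287), (52, 13, 312), (58, 14, 105)]
```

```bash
python3 -m crank '[[[0.5,0,0,0,1],[1,0,0.1,0,1],[1.5,0,0.2,0,1],[2,0,0.35,0,1],[2.3,0,0.45,0,1],[2.3,0,0.45,0,1],[2.3,0,0.45,0,1]]]' 5; python3 wp.py
```

```text
time: 21.2
tcp_pos: [0.5597, 0.0853, 0.0893]
orientation: [-0.0, 0.765, 0.644, 0.0]
ft_force: [-1.5, -0.5, 2.4]
gripper_width: 0.408
grasp_force: 5.0
grip s,z [-14.  108.3] t 21.2 F [-1.5 -0.5  2.4]
[(-44, 139, 152), (-38, 139, 554), (-32, 139, 618), (-26, 139, 464), (-8, 139, 791), (-2, 106, 5315), (4, 34, 338), (10, 25, 645), (16, 7, 267), (22, 7, 279), (28, 7, 288), (34, 7, 266), (40, 7, 301), (46, 7, 272), (52, 13, 300), (58, 14, 93)]
```

```bash
cat > face.py <<'E'
exec(open("wp.py").read().split("c=np.array")[0])
c=np.array(s["tcp_pos"][:2]); A=(W[:,:2]@n-.1945)*1000; L=(W[:,:2]-c)@t*1000; Z=W[:,2]*1000
k=(abs(L)<16)&(Z>42)&(Z<130)&(abs(A)<12)&(P[:,0]>0.005)
M=np.c_[Z[k]-35,L[k],np.ones(k.sum())]; g=np.linalg.lstsq(M,A[k],rcond=None)[0]
for _ in range(4):
    r=A[k]-M@g; q=abs(r)<1.5; g=np.linalg.lstsq(M[q],A[k][q],rcond=None)[0]
print("face: lean rad",round(g[0],4),"yaw rad",round(g[1],4),"s at wall-top height",round(g[2],2),q.sum())
for lo in(-70,-50,-30,30,50,70):
    w=A[(abs(L-lo)<8)&(Z>29)&(Z<38)&(A>-6)&(A<25)]
    if len(w)>8: print(lo,np.round(np.percentile(w,[3,97]),1))
E
python3 face.py
```

```text
face: lean rad -0.0014 yaw rad 0.0061 s at wall-top height -1.28 5128
-70 [ 0.3 13.2]
-50 [ 0.2 13.1]
-30 [ 0.3 13.6]
30 [ 0.6 13.6]
50 [ 0.6 13.2]
70 [-0.3 13.4]
```

The gap is about 1.5 mm. I'll grip firmly and slide the bar the last bit into the wall.

```bash
python3 -m crank '[[[0,0,0,0,1],[0,0,0,0,1],[0,0,0,0,1],[0.1,0,0,0,1],[0.2,0,0,0,1],[0.3,0,0,0,1],[0.3,0,0,0,1],[0.3,0,0,0,1]]]' 35; python3 face.py
```

```text
time: 22.1
tcp_pos: [0.5599, 0.0859, 0.0893]
orientation: [0.001, 0.765, 0.644, -0.002]
ft_force: [-3.3, -8.4, 4.4]
gripper_width: 0.404
grasp_force: 35.0
face: lean rad 0.0068 yaw rad 0.0059 s at wall-top height -1.12 5109
-70 [-0.  13.3]
-50 [ 0.1 13.1]
-30 [ 0.2 13.6]
30 [ 0.4 13.7]
50 [ 0.4 13.2]
70 [ 0.4 13.4]
```

Pushing with 9 N moved it only 0.6 mm, so the bar is against the wall. I'll relax the push, release in place, then rise.

```bash
python3 -m crank '[[[-0.25,0,0,0,1],[-0.25,0,0,0,1],[-0.25,0,0,0,0],[-0.25,0,0,0,0],[-0.25,0,0,0,0],[-0.25,0,0,0,0],[-0.25,0,0,0,0],[-0.25,0,0,0,0]]]' 10; python3 face.py; python3 wp.py
```

```text
time: 22.95
tcp_pos: [0.5598, 0.0855, 0.0892]
orientation: [0.0, 0.765, 0.644, 0.0]
ft_force: [0.0, -0.1, -0.3]
gripper_width: 0.929
grasp_force: 0.0
face: lean rad -0.0016 yaw rad 0.0057 s at wall-top height -1.42 5169
-70 [-0.2 13.2]
-50 [-0.1 13.1]
-30 [-0.  13.6]
30 [ 0.1 13.6]
50 [ 0.2 13.2]
70 [ 0.2 13.4]
grip s,z [-13.7 108.2] t 23.0 F [ 0.5 -0.7 -0.1]
[(-44, 139, 129), (-38, 139, 552), (-32, 139, 605), (-26, 139, 504), (-8, 139, 852), (-2, 105, 5201), (4, 34, 341), (10, 25, 664), (16, 7, 275), (22, 7, 268), (28, 7, 278), (34, 7, 292), (40, 7, 271), (46, 7, 302), (52, 13, 284), (58, 14, 107)]
```

```bash
python3 -m crank '[[[-0.4,0,0.3,0,0],[-0.8,0,0.5,0,0],[-0.8,0,0.5,0,0],[-0.8,0,0.5,0,1],[-0.8,0,0.5,0,1],[-0.8,0,0.5,0,1],[-0.8,0,0.5,0,1],[-0.8,0,0.5,0,1],[-0.8,0,0.5,0,1],[-0.8,0,0.5,0,1],[-0.8,0,0.5,0,1]]]' 30; python3 -m crank '[[[0,0,-0.03,0,1],[0,0,-0.06,0,1],[0,0,-0.06,0,1],[0,0,-0.06,0,1]]]'; python3 face.py | head -1
```

```text
time: 24.15
tcp_pos: [0.5584, 0.0777, 0.0842]
orientation: [-0.0, 0.765, 0.644, -0.0]
ft_force: [-0.4, 0.3, 1.1]
gripper_width: 0.403
grasp_force: 30.0
time: 24.55
tcp_pos: [0.558, 0.0776, 0.0843]
orientation: [-0.0, 0.765, 0.644, -0.0]
ft_force: [-0.2, 0.9, -5.4]
gripper_width: 0.408
grasp_force: 30.0
face: lean rad -0.0019 yaw rad 0.0062 s at wall-top height -1.47 5373
```

```bash
python3 -m crank '[[[0,0,0.03,0,1],[0.05,0,0.03,0,1],[0.1,0,0.03,0,1],[0.15,0,0.03,0,1],[0.15,0,0.03,0,1],[0.15,0,0.03,0,1]]]'; python3 face.py | head -1; python3 -c "
from h import *
print(status.sense()['ft_force'],status.sense()['tcp_pos'])"
```

```text
time: 25.2
tcp_pos: [0.5581, 0.0783, 0.0843]
orientation: [0.0, 0.765, 0.644, -0.001]
ft_force: [-2.7, -5.2, -3.3]
gripper_width: 0.405
grasp_force: 30.0
face: lean rad 0.0021 yaw rad 0.006 s at wall-top height -1.08 5337
[-2.8626953  -3.97654066 -2.82098801] [0.55818715 0.07826418 0.08434462]
```

5 N of push with little weight on the bench confirms wall contact. I'll set the weight down and release.

```bash
python3 -m crank '[[[0,0,0.05,0,1],[-0.05,0,0.05,0,1],[-0.1,0,0.05,0,1],[-0.1,0,0.05,0,1],[-0.1,0,0.05,0,0],[-0.1,0,0.05,0,0],[-0.1,0,0.05,0,0],[-0.1,0,0.05,0,0],[-0.1,0,0.05,0,0],[-0.1,0,0.05,0,0]]]' 10; python3 face.py | head -1; python3 -m crank '[[[0,0,-2,0,0],[0,0,-5,0,0],[0,0,-9,0,0],[0,0,-13,0,0],[-5,0,-14,0,0],[-10,0,-14,0,0],[-15,0,-14,0,0],[-20,0,-14,0,0],[-20,0,-14,0,0]]]'
python3 - <<'E'
from h import *
q,d=imaging.grab_frame("scene");p,d=imaging.grab_frame("top")
cv2.imwrite("pics/f.png",np.hstack([cv2.resize(q[100:310,200:480],(400,300)),cv2.resize(p[100:310,80:360],(400,300))])[:,:,::-1])
E
python3 prof.py
```

```text
time: 26.25
tcp_pos: [0.5586, 0.0781, 0.084]
orientation: [0.0, 0.765, 0.644, 0.0]
ft_force: [-0.3, -0.2, -0.3]
gripper_width: 0.926
grasp_force: 0.0
face: lean rad -0.0019 yaw rad 0.0027 s at wall-top height -1.26 5403
time: 27.2
tcp_pos: [0.5235, -0.1243, 0.2243]
orientation: [0.001, 0.767, 0.641, -0.001]
ft_force: [0.1, -0.3, 0.5]
gripper_width: 1.0
grasp_force: 0.0
scene tcp s -222.4 [(-50, 8, 141), (-40, 21, 141), (-30, 50, 141), (-20, 18, 142), (-10, 10, 143), (0, 34, 137), (10, 28, 35), (20, 8, 12), (30, 8, 11), (40, 8, 10), (50, 8, 17)]
top tcp s -222.4 [(-50, 8, 115)]
F [-0.4  0.3  0.5] M [-0.04  0.05  0.03]
```

View pics/f.png

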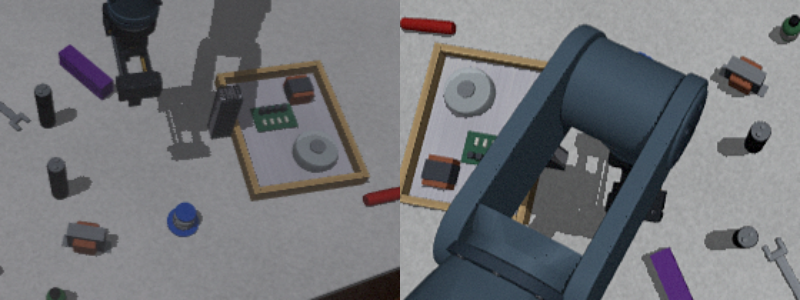

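The bar stands upright and free against the near wall (scene inset 227,110), and the cans, transformer and spool are untouched. Handing in.

```bash
python3 -c "
from station import ticket
print(ticket.job_done())"
```

```text
the job is handed in; nothing more can be done
None
```

I walked the bar end over end to the chassis and handed the job in at about 28 s; it stands upright and released against the near wall, about 100 mm from the nearest corner, with the cans, transformer and spool still standing. I first slid it about 50 mm forward along the bench to clear the cans and pulled it back about 26 mm once it was laid down; one mistyped move slid the opening gripper 21 mm along the standing bar, which stayed put.

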